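Refit the wax pot's valve handle and close the drain

ROBOT

A 6-joint arm with a two-finger parallel gripper is mounted at the origin on the work surface. World frame = base frame: x ahead of the robot, y to its left, z up, the work surface at z = 0. Lengths are in m, angles in rad, forces in N, time in s.
With the tool pointing down it reaches from about 0.25 to 0.85 m from the base axis. Payload 12.5 kg.
Tool frame: the origin (TCP) lies at the very end of the fingers, on their centre line; the grasp point (between the pads) lies 19 mm behind it (bot.grip_point_offset is the distance from the TCP to the grasp point, in m); z points along the fingers, y is the line along which they close (so a half turn about z gives the same grasp; the last joint's range is limited). The gripper opens to 93 mm and grips with 3 to 60 N. Pads are 15 mm wide; open, the fingers measure 128 mm over their backs; the gripper's body (75 mm by 188 mm) begins 65 mm behind the grasp point.
Start: joints at [1.086, 0.351, 1.652, -0, 1.139, -0.085], TCP at [0.214, 0.507, 0.219] pointing down, gripper open.
Joint ranges: [-2.75, 2.75], [-0.79, 2.1], [0.01, 2.65], [-1.57, 4.71], [0.07, 3.14], [-2.87, 2.87]. Speed limits (rad/s): [2.22, 2.22, 2.79, 3.14, 3.14, 3.14].

INTERFACE

Orientations are given as a unit quaternion [x, y, z, w].
In Python, from plant import monitor, capture, camera_model, bot gives the robot as it stands.
- The arm moves only by the tool step_arm, never from a script. Its argument "targets" is a list of rows, each a list of 7 numbers: the shift along the world's x, y, z in units of 40 mm (1.0 is 40 mm), then the turn, a rotation vector about the world's x, y, z in units of 10 degrees (1.0 is 10 degrees), then the finger opening in mm, from 0 to 93. In form: [[dx, dy, dz, wx, wy, wz, claw], ...]. A call has 1 to 20 rows; each row shifts and turns the commanded pose from where the row before left it; what a row does not reach is not made up. A row lasts 1/8 s, in which the tool goes at most 62.5 mm and 10.7 degrees, less where a joint would pass 70% of its speed; a pose out of reach is approached as far as the arm can. A call is refused whole if a number of a shift passes 1 or a number of a turn 1, either way. A call with a gripper value outside its range is refused whole. The fingers move at their own pace and stop on an object; "newtons" is the grip in N (left out, the last holds). Time passes only in rows, so rows that do not move let the fingers close. It gives the time, the measured TCP pose, the force, the opening and the grip force at its end, in the units of the state.
- monitor.get_state(): the state, without advancing time (a new reading comes with each control period).
- capture(name): name is "scene" or "top"; returns the picture (480x640x3 uint8, red, green, blue); there is no depth.
- camera_model(name): a dict with "vfov" (degrees; the focal length in pixels is half the picture's height over the tangent of half this angle, whatever the lens; pixels are square), "cx", "cy" (the principal point, pixels), "T" (4x4, takes a point from camera to world coordinates). Camera axes: x right, y down, z forward; pixel columns grow to the right and rows downward; lengths in m; the calibration is good to about 2 mm. A picture is of the moment at which its call begins. camera_model takes no time and is no camera call.
- bot.sign_off(): hands the job in; it is judged then, once.
The state is a dict: "t": time; "qpos": joint angles; "joint_velocities": joint speeds; "joint_torque": joint torques, N m; "ee_pos": TCP position; "tool_rot": TCP orientation; "force": force on the tool from outside, world axes, zero at the start; "torque": the same for the moment, N m; "grip_width": finger opening in m; "gripper_force": force on a finger pad.
Only numpy, scipy, OpenCV 4.12 (cv2) and the standard library are available. Lean on these libraries where they do the work, as an engineer would, in place of code of your own. Each camera call takes 0.05 s, during which the arm holds its last target. There are 200 camera calls.

TASK

Take the loose red T-handle from the tray, set it on the copper-coloured stem of the wax pot's drain valve, feel gently for the position in which its slot slips over the stem's two flats and seat it fully home on the collar. Then close the valve by turning the handle, either way round, until its fin lies square across the drain pipe, and let go, leaving it fully home. Touch down slowly and press lightly, never with more than 35 N on the valve, and leave everything else where it is.

Things in the scene. Friction and masses are not known exactly. Their poses are not given: they have to be found in the camera images.
- handle: Loose red T-handle, about 0.1 kg, upright in the tray. Origin: centre of its underside, z up. Hub block 64 (x) x 36 (y) x 26 mm high; on it a grip fin 60 (x) x 12 (y) mm, 38 mm high, top 64 mm above the origin. In the hub's underside a straight slot, open below, 48 mm long (x) x 14 mm wide (y) x 21 mm deep, along the fin. The same either way round (half turn about z).
- valve: Brass drain valve of the wax pot, fixed. Origin: on the table under the stem's axis; z up, +y along the drain pipe to the pot, x across the pipe. Pot 300 mm across, 270 mm high, its wall 220 mm off along +y. Closed: stem tang and handle fin along x, either end first, so the nearer way round will do; no end stops. The stem is stiff (0.12 N m), stays where left, and is not turned by light rubbing on its top.
- valve_seat (a point): On the stem's axis, centre of the top face of the steel collar (52 mm across, 86 mm above the table), axes as valve. The handle's underside rests on this face when fully home; pressing with 5 to 10 N is enough to feel and seat it. Pipe and spout (at -y) lie below it.
- stem_top (a point): Centre of the top of the copper-coloured stem tang, 18 mm above the collar. Tang 42 mm long x 10 mm thick. The axes given are the fixed valve's, NOT the tang's: the tang stands part open, at an unmeasured 0.4 to 2.3 rad counter-clockwise (from above) from the valve's x. The slot passes over it only when well centred and within about 5 degrees; until then the handle stands about 18 mm too high.
- tray: Grey open tray 260 x 180 mm, walls 15 mm high, fixed to the table; its inner floor, 4 mm above the table, carries the handle, the nut and the plug. Origin: centre of its underside.
- nut: Bystander, to be left alone: brass union nut, ring 48 mm across, 16 mm high, lying in the tray. Origin on its underside, at the centre.
- plug: Bystander, to be left alone: steel plug, cylinder 32 mm across, 22 mm high, standing in the tray. Origin on its underside, at the centre.
- cake_big: Bystander, to be left alone: large round cake of yellow wax, 170 mm across, 40 mm high. Origin on its underside, at the centre.
- cake_small: Bystander, to be left alone: small round cake of yellow wax, 110 mm across, 35 mm high. Origin on its underside, at the centre.
- bottle: Bystander, to be left alone: white bottle with red cap, 70 mm across, 170 mm high. Origin on its underside, at the centre.
- jar: Bystander, to be left alone: amber jar with black lid, 70 mm across, 90 mm high. Origin on its underside, at the centre.
- spatula: Bystander, to be left alone: spatula 280 mm long lying on the table. Origin: at its middle.
- ruler: Bystander, to be left alone: steel ruler 250 x 30 x 4 mm lying on a wooden cutting board. Origin on its underside, at the centre.
There are look-alikes about, which are no part of the job. Of the things that look like the handle, take the one that is farthest to the robot's left at the start.

How it is judged:
On the way:
1. the handle is fully home on the stem, with the valve still part open (z of handle in the frame of valve_seat between -0.003 and 0.003 m and horizontal distance between handle and valve_seat below 0.005 m and angle between handle's own z axis and vertical below 0.08 rad and angle between the x axis of handle and the x axis of valve_seat, either way round above 0.2 rad), for 0.2 s.
At the end, for the whole second after the job is handed in: The handle sits fully home on the valve (underside within 3 mm of the collar, centred within 5 mm, upright within 0.08 rad), its fin square across the drain pipe within 0.15 rad (valve closed), at rest and released (z of handle in the frame of valve_seat between -0.003 and 0.003 m and horizontal distance between handle and valve_seat below 0.005 m and angle between handle's own z axis and vertical below 0.08 rad and angle between the x axis of handle and the x axis of valve_seat, either way round below 0.15 rad and linear speed of handle below 0.02 m/s); the robot touches nothing.
It fails at once if the handle is pressed or twisted on the valve with more than 35 N (contact force between handle and valve above 35 N).
It fails at once if a bystander is moved by more than 20 mm (distance of any of nut, plug, cake_big, cake_small, bottle, jar, spatula, ruler from where it was at the start of the episode above 0.02 m).
It also fails if it takes over 72 s, if anything falls off the work surface, if the arm or the gripper's body presses on something with over 40 N, if the wrist force passes 120 N, or if a joint passes its speed limit or range.

## Working session

There is one attempt and no reset: what is moved stays moved. The work goes in short steps, Python scripts to look and compute and a tool call to move; the robot and the scene stay as the last step left them, time stands still between calls to the robot, and variables do not carry over. Pictures are saved under pics/ and viewed, at most 10 in all, crops included, and the job is handed in when it is done.

Besides the shell and the picture viewer there is one more tool, called as name(argument=value, ...), one argument or row to a line, values as JSON. step_arm: Moves the arm, as the interface text tells. Its arguments: {"type":"object","properties":{"targets":{"type":"array","items":{"type":"array","items":{"type":"number"}}},"newtons":{"type":"number"}},"required":["targets"]}

```bash
mkdir -p pics; python3 - <<'E'
from plant import monitor,capture,camera_model
import cv2,numpy as np
s=monitor.get_state();print({k:np.round(v,3).tolist() for k,v in s.items()})
for n in("scene","top"):
    im=capture(n);cv2.imwrite(f"pics/{n}0.png",im[:,:,::-1]);m=camera_model(n);print(n,m["vfov"],m["cx"],m["cy"]);print(np.round(m["T"],4).tolist())
E
```

```text
{'t': 0.0, 'qpos': [1.086, 0.351, 1.652, -0.0, 1.139, -0.085], 'joint_velocities': [-0.001, 0.0, -0.0, -0.0, 0.001, 0.001], 'joint_torque': [0.003, -49.733, -28.524, 0.07, 0.026, -0.0], 'ee_pos': [0.214, 0.506, 0.218], 'tool_rot': [0.199, 0.98, -0.001, -0.0], 'force': [-0.454, 0.328, -0.025], 'torque': [-0.042, -0.043, 0.025], 'gripper_force': 0.0, 'grip_width': 0.093}
scene 56.19872760248688 317.99810955825114 231.90609836354037
[[-0.1181, 0.6032, -0.7888, 1.2696], [0.9929, 0.0852, -0.0836, -0.1289], [0.0168, -0.7931, -0.6089, 0.6429], [0.0, 0.0, 0.0, 1.0]]
top 42.23763984849655 315.1486302948206 230.93933955167174
[[0.0115, -0.9971, 0.0752, 0.4217], [-0.9999, -0.0118, -0.0034, -0.1711], [0.0043, -0.0751, -0.9972, 1.646], [0.0, 0.0, 0.0, 1.0]]
```

View pics/scene0.png

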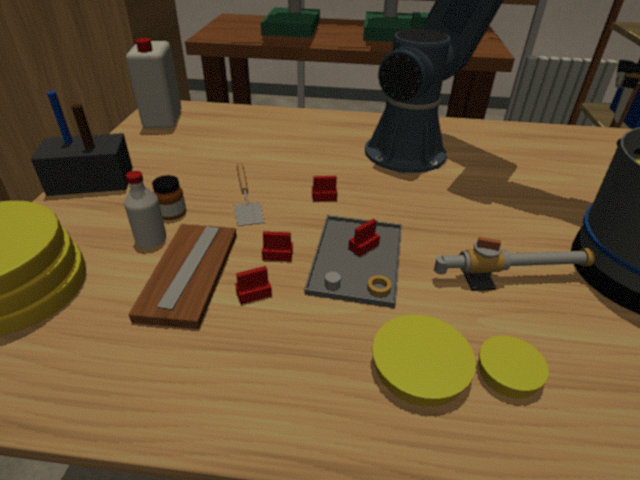

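View pics/top0.png

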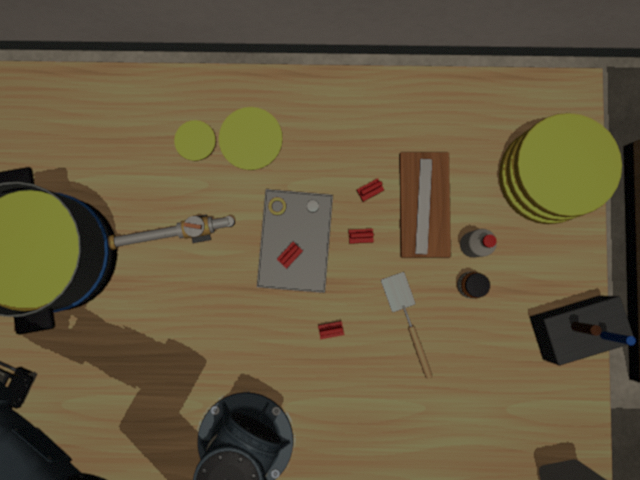

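The scene view shows four red T-handles: tray (364,237), table (325,188), (277,245) and (253,284). In the top view they are at (290,255), (331,329), (361,236) and (370,189). Top-image left is the robot's left (+y), so the tray one at (290,255) is farthest left, and it is the only one in the tray. The valve is at top (197,227) and scene (487,250). I'll confirm in one enlarged crop.

```bash
python3 - <<'E'
import cv2,numpy as np
t=cv2.imread("pics/top0.png");s=cv2.imread("pics/scene0.png")
def c(im,x,y,w=50,h=37):return cv2.resize(im[y-h:y+h,x-w:x+w],(400,296),interpolation=cv2.INTER_CUBIC)
o=np.vstack([np.hstack([c(t,290,255),c(t,197,227)]),np.hstack([c(s,364,237),c(s,487,255)])])
o=np.clip(o*1.4,0,255).astype(np.uint8)
cv2.imwrite("pics/crop1.png",o)
E
```

```text
(no output)
```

View pics/crop1.png

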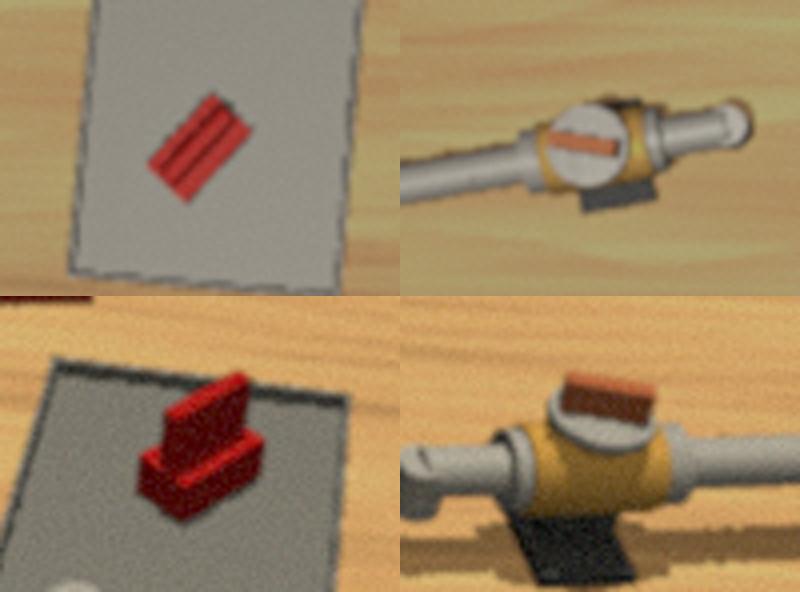

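The crop shows the tray T-handle upright in both views, with hub corners (top crop) at (213,92), (253,128), (187,203) and (148,163). The collar disc is centred near (587,145), and the tang runs from (548,141) to (618,149), almost along the pipe. Next I'll fit poses from both views.

```bash
cat > h.py <<'E'
import numpy as np
from scipy.optimize import least_squares
from plant import camera_model
M={n:camera_model(n) for n in("top","scene")}
def proj(n,P):
    m=M[n];T=m["T"];f=240/np.tan(np.radians(m["vfov"]/2))
    p=(np.atleast_2d(P)-T[:3,3])@T[:3,:3]
    return p[:,:2]/p[:,2:]*f+[m["cx"],m["cy"]]
def fit(obs,p0,fixz=None):
    # obs: (cam,u,v,lx,ly,lz)
    def r(p):
        c,s=np.cos(p[3]),np.sin(p[3]);o=[]
        for n,u,v,x,y,z in obs:
            o+=list(proj(n,[p[0]+c*x-s*y,p[1]+s*x+c*y,p[2]+z])[0]-[u,v])
        return np.array(o)
    q=least_squares(r,p0,loss="soft_l1");return q.x,r(q.x).reshape(-1,2)
def ray(n,u,v,z):
    m=M[n];T=m["T"];f=240/np.tan(np.radians(m["vfov"]/2))
    d=T[:3,:3]@[(u-m["cx"])/f,(v-m["cy"])/f,1];return T[:3,3]+d*(z-T[2,3])/d[2]
E
python3 - <<'E'
from h import *
np.set_printoptions(precision=4,suppress=True)
T=lambda u,v,cx,cy,ox,oy:((u-ox)/4+cx-50,(v-oy)/4+cy-37)
a=.032;b=.018
O=[]
for u,v,x,y in[(213,92,a,b),(253,128,a,-b),(187,203,-a,-b),(148,163,-a,b)]:O.append(("top",*T(u,v,290,255,0,0),x,y,.026))
for u,v,x,y,z in[(182,522,a,b,0),(140,488,a,-b,0),(260,467,-a,b,0),(182,488,a,b,.026),(141,457,a,-b,.026),(262,435,-a,b,.026),(165,409,.03,0,.064),(247,376,-.03,0,.064)]:O.append(("scene",*T(u,v,364,237,0,296),x,y,z))
p,r=fit(O,[.4,-.1,0,-.7]);print("handle",p,np.degrees(p[3]));print(r.T)
a=.021;b=.005
O=[]
for u,v,x,y in[(548,133,a,-b),(546,148,a,b),(618,140,-a,-b),(618,157,-a,b)]:O.append(("top",*T(u,v,197,227,400,0),x,-y,0))
# local +x = world +y-ish, local +y = -x
for u,v,x,y,z in[(655,386,a,b,0),(565,373,-a,b,0),(563,385,-a,-b,0),(655,400,a,-b,0),(562,411,-a,-b,-.018),(650,428,a,-b,-.018)]:O.append(("scene",*T(u,v,487,255,400,296),x,y,z))
p,r=fit(O,[.42,.1,.1,1.5]);print("tang",p,np.degrees(p[3]));print(r.T)
print("collar top",ray("top",*T(587,145,197,227,400,0),.086))
for z in(.04,.05):
  A=ray("top",113,242,z);B=ray("top",180,230,z);C=ray("scene",590,257,z);D=ray("scene",508,261,z)
  for P,Q in((A,B),(C,D)):print(z,P,Q,np.degrees(np.arctan2(-(P-Q)[0],(P-Q)[1])))
print([ray("top",u,v,.015) for u,v in((267,190),(332,195),(259,286),(325,292))])
E
```

```text
handle [ 0.4809 -0.11    0.0042 -0.7173] -41.09774795357385
[[-0.9357 -0.6368 -0.5876 -1.1434 -0.4928 -1.6704 -0.3922  0.3826 -1.2509
   0.2631  0.4558 -1.0094]
 [-0.1342  0.0691 -0.2988  0.4572 -0.0956  0.4584  1.5408 -0.7891 -0.9176
   0.4728  0.6717 -1.8737]]
tang [0.5523 0.1299 0.1045 1.4502] 83.08973661125928
[[-0.5242  0.569  -1.3047 -0.7196 -0.1903 -0.0902  0.6094  0.2114 -1.2855
  -0.9848]
 [ 1.3081 -6.4105  1.7806 -6.4397  0.0565 -0.1395 -0.0592 -0.3057  0.606
  -0.1233]]
collar top [0.5475 0.1293 0.086 ]
0.04 [0.5079 0.3456 0.04  ] [0.541  0.1734 0.04  ] 10.899160790907844
0.04 [0.4945 0.3605 0.04  ] [0.5314 0.1865 0.04  ] 11.954958077650126
0.05 [0.5073 0.3424 0.05  ] [0.5403 0.1713 0.05  ] 10.899160790907848
0.05 [0.5074 0.3524 0.05  ] [0.5436 0.1812 0.05  ] 11.954958077650138
[array([ 0.6516, -0.0481,  0.015 ]), array([ 0.6404, -0.2201,  0.015 ]), array([ 0.3985, -0.0316,  0.015 ]), array([ 0.3849, -0.2042,  0.015 ])]
```

```bash
python3 - <<'E'
from h import *
np.set_printoptions(precision=4,suppress=True)
T=lambda u,v,cx,cy,ox,oy:((u-ox)/4+cx-50,(v-oy)/4+cy-37)
a=.021;b=.005
O=[]
for u,v,x,y in[(548,133,a,-b),(546,148,a,b),(618,140,-a,-b),(618,157,-a,b)]:O.append(("top",*T(u,v,197,227,400,0),x,y,0))
for u,v,x,y,z in[(655,386,a,b,0),(565,373,-a,b,0),(563,385,-a,-b,0),(655,400,a,-b,0),(562,411,-a,-b,-.018),(650,428,a,-b,-.018)]:O.append(("scene",*T(u,v,487,255,400,296),x,y,z))
p,r=fit(O,[.55,.1,.1,1.5]);print("tang",p,np.degrees(p[3]));print(r.T)
from scipy.spatial.transform import Rotation as R
from plant import monitor
s=monitor.get_state();m=R.from_quat(s["tool_rot"]).as_matrix();print(m,"tool y yaw",np.degrees(np.arctan2(m[1,1],m[0,1])))
E
```

```text
tang [0.5469 0.1315 0.1004 1.4514] 83.15789030108594
[[-0.3099 -0.3971 -1.1356 -1.7148 -0.4525 -0.1807  0.5229 -0.0499 -1.3549
  -1.2243]
 [-0.3454 -0.1345  0.1007 -0.1868  0.0594 -0.0956 -0.0371 -0.3258  0.5744
  -0.1974]]
[[-0.9211  0.3892 -0.0005]
 [ 0.3892  0.9211 -0.0009]
 [ 0.0001 -0.001  -1.    ]] tool y yaw 67.09473710350915
```

step_arm(
  targets=[
    [0, 0, 1, 0, 0, 0, 70],
    [0, 0, 1, 0, 0, 0, 70],
    [0, 0, 1, 0, 0, 0, 70],
    [0.417, -0.963, -0.34, 0, 0, -0.114, 70],
    [0.417, -0.963, -0.34, 0, 0, -0.114, 70],
    [0.417, -0.963, -0.34, 0, 0, -0.114, 70],
    [0.417, -0.963, -0.34, 0, 0, -0.114, 70],
    [0.417, -0.963, -0.34, 0, 0, -0.114, 70],
    [0.417, -0.963, -0.34, 0, 0, -0.114, 70],
    [0.417, -0.963, -0.34, 0, 0, -0.114, 70],
    [0.417, -0.963, -0.34, 0, 0, -0.114, 70],
    [0.417, -0.963, -0.34, 0, 0, -0.114, 70],
    [0.417, -0.963, -0.34, 0, 0, -0.114, 70],
    [0.417, -0.963, -0.34, 0, 0, -0.114, 70],
    [0.417, -0.963, -0.34, 0, 0, -0.114, 70],
    [0.417, -0.963, -0.34, 0, 0, -0.114, 70],
    [0.417, -0.963, -0.34, 0, 0, -0.114, 70],
    [0.417, -0.963, -0.34, 0, 0, -0.114, 60],
    [0.417, -0.963, -0.34, 0, 0, -0.114, 50],
    [0, 0, 0, 0, 0, 0, 50],
  ],
  newtons=20,
)

```text
t: 2.6
ee_pos: [0.481, -0.1115, 0.1199]
tool_rot: [0.353, 0.936, -0.0, -0.001]
force: [-0.9, 0.4, 0.2]
grip_width: 0.0506
gripper_force: 0.0
```

step_arm(
  targets=[
    [0, 0.04, -0.7, 0, 0, 0, 50],
    [0, 0, -0.7, 0, 0, 0, 50],
    [0, 0, -0.4, 0, 0, 0, 50],
    [0, 0, -0.2, 0, 0, 0, 50],
    [0, 0, -0.13, 0, 0, 0, 50],
    [0, 0, 0, 0, 0, 0, 50],
  ],
)

```text
t: 3.35
ee_pos: [0.4811, -0.1081, 0.0361]
tool_rot: [0.351, 0.936, 0.0, 0.0]
force: [-0.2, -0.2, -0.3]
grip_width: 0.0499
gripper_force: 0.0
```

```bash
python3 - <<'E'
from plant import capture,monitor
import cv2,numpy as np
s=capture("scene");print(monitor.get_state()["ee_pos"])
cv2.imwrite("pics/g1.png",cv2.resize(np.clip(s[180:300,300:440,::-1]*1.4,0,255).astype(np.uint8),(700,600),interpolation=cv2.INTER_CUBIC))
E
```

```text
[ 0.48118137 -0.10813286  0.0362373 ]
```

View pics/g1.png

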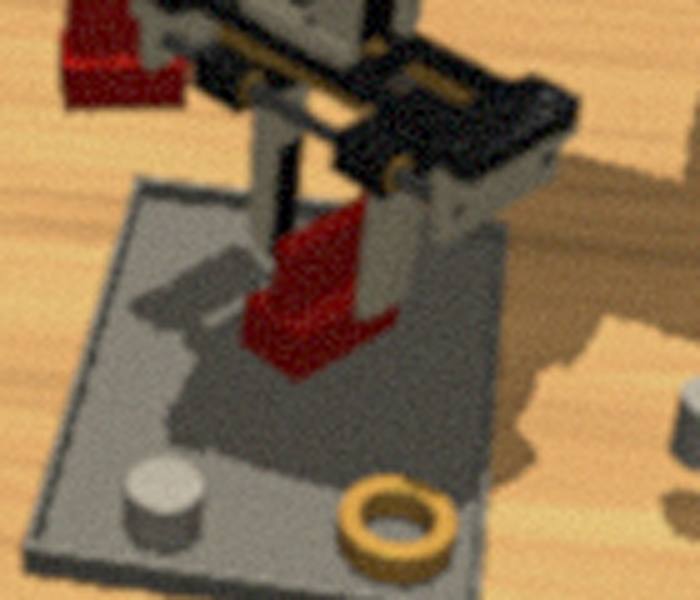

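The fin stands between the two fingers, with near finger (385,260) and fin (320,260) in the crop. Closing and lifting.

step_arm(
  targets=[
    [0, 0, 0, 0, 0, 0, 20],
    [0, 0, 0, 0, 0, 0, 5],
    [0, 0, 0, 0, 0, 0, 5],
    [0, 0, 0, 0, 0, 0, 5],
    [0, 0, 0, 0, 0, 0, 5],
    [0, 0, 0, 0, 0, 0, 5],
    [0, 0, 0.5, 0, 0, 0, 5],
    [0, 0, 1, 0, 0, 0, 5],
    [0, 0, 1, 0, 0, 0, 5],
    [0, 0, 1, 0, 0, 0, 5],
    [0, 0, 0, 0, 0, 0, 5],
  ],
  newtons=30,
)

```text
t: 4.78
ee_pos: [0.4822, -0.1085, 0.1782]
tool_rot: [0.351, 0.936, 0.0, 0.003]
force: [0.2, -0.4, -1.0]
grip_width: 0.0117
gripper_force: 30.0
```

step_arm(
  targets=[
    [0.2025, 0.749, 0, 0, 0, -0.696, 5],
    [0.2025, 0.749, 0, 0, 0, -0.696, 5],
    [0.2025, 0.749, 0, 0, 0, -0.696, 5],
    [0.2025, 0.749, 0, 0, 0, -0.696, 5],
    [0.2025, 0.749, 0, 0, 0, -0.696, 5],
    [0.2025, 0.749, 0, 0, 0, -0.696, 5],
    [0.2025, 0.749, 0, 0, 0, -0.696, 5],
    [0.2025, 0.749, 0, 0, 0, -0.696, 5],
    [0, 0, -0.5, 0, 0, 0, 5],
    [0, 0, 0, 0, 0, 0, 5],
    [0, 0, 0, 0, 0, 0, 5],
  ],
)

```text
t: 6.15
ee_pos: [0.5456, 0.1313, 0.1556]
tool_rot: [0.748, 0.664, -0.0, -0.0]
force: [0.6, 0.1, 0.6]
grip_width: 0.0116
gripper_force: 30.0
```

```bash
python3 - <<'E'
from plant import capture,monitor
import cv2,numpy as np
s=capture("scene").astype(float)
for i in range(3): s+=capture("scene")
s/=4
t=sum(capture("top").astype(float) for i in range(4))/4
st=monitor.get_state();print(st["ee_pos"],st["tool_rot"])
f=lambda a,w,h:cv2.resize(np.clip(a[:,:,::-1]*1.4,0,255).astype(np.uint8),(w,h),interpolation=cv2.INTER_CUBIC)
cv2.imwrite("pics/v1.png",f(s[200:290,435:545],733,600))
E
```

```text
[0.54579601 0.13150687 0.15605508] [7.47994875e-01 6.63704483e-01 1.41454728e-04 8.30650971e-05]
```

View pics/v1.png

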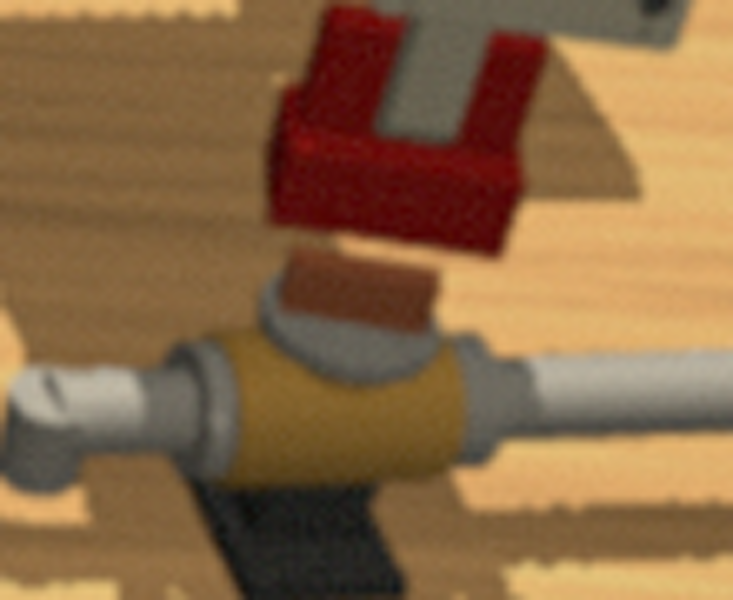

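```bash
python3 - <<'E'
from h import *
np.set_printoptions(precision=4,suppress=True)
S=lambda u,v:(435+(u+.5)/6.664-.5,200+(v+.5)/6.664-.5)
def fz(obs,z,p0):
    def r(p):
        c,s=np.cos(p[2]),np.sin(p[2])
        return np.concatenate([proj("scene",[p[0]+c*x-s*y,p[1]+s*x+c*y,z+h])[0]-S(u,v) for u,v,x,y,h in obs])
    q=least_squares(r,p0,loss="soft_l1",f_scale=.3);return q.x,r(q.x).reshape(-1,2).T
a,b=.032,.018
p,r=fz([(268,222,-a,-b,0),(502,256,a,-b,0),(522,182,a,-b,.026),(284,150,-a,-b,.026),(332,5,-.03,-.006,.064),(548,38,.03,-.006,.064)],.124,[.545,.13,1.45]);print("handle",p,np.degrees(p[2]));print(r)
a,b=.021,.005
q,r=fz([(292,252,-a,-b,0),(438,270,a,-b,0),(280,308,-a,-b,-.018),(425,330,a,-b,-.018)],.104,[.545,.13,1.45]);print("tang",q,np.degrees(q[2]));print(r);print(q-p)
E
```

```text
handle [0.5437 0.1297 1.4718] 84.32996243948317
[[-0.3415 -0.4238  0.4548  0.4314 -1.2348  0.4742]
 [-0.0517 -0.2439 -0.1687 -0.2339  1.2978  0.7451]]
tang [0.5435 0.131  1.5327] 87.81602012650468
[[ 0.0511  0.3795 -0.2802 -0.089 ]
 [ 0.81    0.4814 -0.4502 -1.3699]]
[-0.0003  0.0013  0.0608]
```

Relative to the tang the handle is off by only about 1 mm and a few degrees. I'll correct that and descend slowly.

step_arm(
  targets=[
    [0, 0.03, -0.2, 0, 0, 0.15, 5],
    [0, 0, -0.15, 0, 0, 0, 5],
    [0, 0, -0.05, 0, 0, 0, 5],
    [0, 0, -0.025, 0, 0, 0, 5],
    [0, 0, -0.025, 0, 0, 0, 5],
    [0, 0, -0.025, 0, 0, 0, 5],
    [0, 0, 0, 0, 0, 0, 5],
  ],
  newtons=25,
)

```text
t: 7.42
ee_pos: [0.5457, 0.1328, 0.1368]
tool_rot: [0.739, 0.673, 0.0, 0.0]
force: [0.3, 0.4, -1.0]
grip_width: 0.0123
gripper_force: 25.0
```

step_arm(
  targets=[
    [0, 0, -0.025, 0, 0, 0, 5],
    [0, 0, -0.02, 0, 0, 0, 5],
    [0, 0, 0, 0, 0, 0, 5],
  ],
)

```text
t: 7.8
ee_pos: [0.5459, 0.1328, 0.1355]
tool_rot: [0.739, 0.673, 0.0, 0.0]
force: [-1.5, -0.0, 4.3]
grip_width: 0.0118
gripper_force: 25.0
```

step_arm(
  targets=[
    [0, 0, -0.015, 0, 0, 0, 5],
    [0, 0, 0, 0, 0, 0, 5],
  ],
)

```text
t: 8.05
ee_pos: [0.546, 0.1328, 0.1353]
tool_rot: [0.739, 0.674, 0.0, 0.0]
force: [-2.7, -0.5, 9.2]
grip_width: 0.0117
gripper_force: 25.0
```

step_arm(
  targets=[
    [0, 0, 0, 0, 0, 0.15, 5],
    [0, 0, 0, 0, 0, 0.15, 5],
    [0, 0, 0, 0, 0, 0, 5],
  ],
)

```text
t: 8.43
ee_pos: [0.5465, 0.1326, 0.1354]
tool_rot: [0.721, 0.693, 0.001, 0.001]
force: [-0.0, -2.0, 6.9]
grip_width: 0.0117
gripper_force: 25.0
```

```bash
python3 - <<'E'
from plant import monitor
import numpy as np
s=monitor.get_state();print(np.round(s["force"],2),np.round(s["torque"],3),s["ee_pos"],s["tool_rot"])
E
```

```text
[-0.   -2.03  6.93] [-0.474  0.101 -0.036] [0.54649952 0.13256454 0.13535703] [7.21197617e-01 6.92728615e-01 6.67597257e-04 7.86147136e-04]
```

step_arm(
  targets=[
    [0, 0, 0, 0, 0, -0.2, 5],
    [0, 0, 0, 0, 0, -0.2, 5],
    [0, 0, 0, 0, 0, -0.15, 5],
    [0, 0, 0, 0, 0, 0, 5],
  ],
)

```text
t: 8.93
ee_pos: [0.5461, 0.1328, 0.1347]
tool_rot: [0.754, 0.657, 0.001, 0.0]
force: [1.7, -0.2, 0.2]
grip_width: 0.0119
gripper_force: 25.0
```

step_arm(
  targets=[
    [0.025, 0, 0, 0, 0, 0, 5],
    [0.025, 0, 0, 0, 0, 0, 5],
    [0, 0, 0, 0, 0, 0, 5],
  ],
)

```text
t: 9.3
ee_pos: [0.5477, 0.1328, 0.1342]
tool_rot: [0.754, 0.657, -0.0, -0.0]
force: [-0.4, -1.0, -1.8]
grip_width: 0.0117
gripper_force: 25.0
```

Contact force has vanished at yaw about 82°, so the slot has probably found the tang. Lowering gently.

step_arm(
  targets=[
    [0, 0, -0.025, 0, 0, 0, 5],
    [0, 0, -0.025, 0, 0, 0, 5],
    [0, 0, 0, 0, 0, 0, 5],
  ],
)

```text
t: 9.68
ee_pos: [0.5476, 0.1328, 0.1323]
tool_rot: [0.754, 0.657, -0.0, -0.0]
force: [-0.1, -0.9, -1.5]
grip_width: 0.0116
gripper_force: 25.0
```

step_arm(
  targets=[
    [0, 0, -0.025, 0, 0, 0, 5],
    [0, 0, -0.025, 0, 0, 0, 5],
    [0, 0, -0.025, 0, 0, 0, 5],
    [0, 0, -0.025, 0, 0, 0, 5],
    [0, 0, -0.025, 0, 0, 0, 5],
    [0, 0, 0, 0, 0, 0, 5],
  ],
)

```text
t: 10.42
ee_pos: [0.5477, 0.1328, 0.1273]
tool_rot: [0.754, 0.657, -0.0, -0.0]
force: [0.3, -0.6, -0.7]
grip_width: 0.0118
gripper_force: 25.0
```

step_arm(
  targets=[
    [0, 0, -0.025, 0, 0, 0, 5],
    [0, 0, -0.025, 0, 0, 0, 5],
    [0, 0, -0.025, 0, 0, 0, 5],
    [0, 0, -0.025, 0, 0, 0, 5],
    [0, 0, -0.025, 0, 0, 0, 5],
    [0, 0, 0, 0, 0, 0, 5],
  ],
)

```text
t: 11.18
ee_pos: [0.5477, 0.1328, 0.1223]
tool_rot: [0.754, 0.657, -0.0, -0.0]
force: [-0.1, -0.2, -0.9]
grip_width: 0.012
gripper_force: 25.0
```

step_arm(
  targets=[
    [0, 0, -0.025, 0, 0, 0, 5],
    [0, 0, -0.025, 0, 0, 0, 5],
    [0, 0, -0.025, 0, 0, 0, 5],
    [0, 0, -0.025, 0, 0, 0, 5],
    [0, 0, 0, 0, 0, 0, 5],
  ],
)

```text
t: 11.8
ee_pos: [0.5477, 0.1328, 0.1184]
tool_rot: [0.754, 0.657, -0.0, -0.0]
force: [-1.1, 0.2, -1.0]
grip_width: 0.0119
gripper_force: 25.0
```

step_arm(
  targets=[
    [0, 0, -0.02, 0, 0, 0, 5],
    [0, 0, -0.01, 0, 0, 0, 5],
    [0, 0, 0, 0, 0, 0, 5],
  ],
)

```text
t: 12.18
ee_pos: [0.5478, 0.1328, 0.1178]
tool_rot: [0.754, 0.657, 0.0, 0.0]
force: [-2.6, -1.3, 5.9]
grip_width: 0.012
gripper_force: 25.0
```

Home: TCP is 17.7 mm below first contact and the force has risen to 6 N. Now turning about −71° toward closed, starting with a part turn.

step_arm(
  targets=[
    [0, 0, 0, 0, 0, 0, 5],
    [0, 0, 0, 0, 0, 0, 5],
    [0.002, 0, 0, 0, 0, -0.3, 5],
    [0.003, 0, 0, 0, 0, -0.4, 5],
    [0.003, 0, 0, 0, 0, -0.4, 5],
    [0.003, -0.001, 0, 0, 0, -0.4, 5],
    [0, 0, 0, 0, 0, 0, 5],
  ],
  newtons=40,
)

```text
t: 13.05
ee_pos: [0.5484, 0.1328, 0.1178]
tool_rot: [0.833, 0.553, 0.0, 0.0]
force: [-1.8, -0.0, 5.5]
grip_width: 0.0118
gripper_force: 40.0
```

step_arm(
  targets=[
    [0.003, -0.001, 0, 0, 0, -0.4, 5],
    [0.003, -0.002, 0, 0, 0, -0.4, 5],
    [0.003, -0.002, 0, 0, 0, -0.4, 5],
    [0.003, -0.002, 0, 0, 0, -0.4, 5],
    [0.002, -0.002, 0, 0, 0, -0.4, 5],
    [0.002, -0.002, 0, 0, 0, -0.4, 5],
    [0.002, -0.002, 0, 0, 0, -0.4, 5],
    [0, 0, 0, 0, 0, 0, 5],
  ],
)

```text
t: 14.05
ee_pos: [0.5486, 0.1326, 0.1178]
tool_rot: [0.942, 0.335, -0.0, -0.0]
force: [-4.8, 1.8, 6.9]
grip_width: 0.0117
gripper_force: 40.0
```

step_arm(
  targets=[
    [-0.006, 0.002, 0, 0, 0, -0.4, 5],
    [-0.006, 0.002, 0, 0, 0, -0.4, 5],
    [0, 0, 0, 0, 0, -0.4, 5],
    [0, 0, 0, 0, 0, -0.4, 5],
    [0, 0, 0, 0, 0, -0.4, 5],
    [0, 0, 0, 0, 0, -0.4, 5],
    [0, 0, 0, 0, 0, -0.4, 5],
    [0, 0, 0, 0, 0, 0, 5],
  ],
)

```text
t: 15.05
ee_pos: [0.5487, 0.1324, 0.1178]
tool_rot: [0.995, 0.097, 0.0, -0.0]
force: [-1.2, 0.3, 4.8]
grip_width: 0.0118
gripper_force: 40.0
```

step_arm(
  targets=[
    [0, 0, 0, 0, 0, 0, 16],
    [0, 0, 0, 0, 0, 0, 30],
    [0, 0, 0, 0, 0, 0, 50],
    [0, 0, 0, 0, 0, 0, 50],
    [0, 0, 0, 0, 0, 0, 50],
    [0, 0, 0.3, 0, 0, 0, 50],
    [0, 0, 0.8, 0, 0, 0, 50],
    [0, 0, 1, 0, 0, 0, 50],
    [0, 0, 1, 0, 0, 0, 50],
    [0, 0, 1, 0, 0, 0, 50],
    [-0.8, -0.8, 0.5, 0, 0, 0, 50],
    [-1, -1, 0, 0, 0, 0, 50],
    [-1, -1, 0, 0, 0, 0, 50],
    [-1, -1, 0, 0, 0, 0, 50],
    [-1, -1, 0, 0, 0, 0, 50],
    [0, 0, 0, 0, 0, 0, 50],
  ],
)

```text
t: 17.05
ee_pos: [0.3548, -0.0612, 0.3023]
tool_rot: [0.995, 0.095, 0.001, 0.001]
force: [1.0, -0.8, -0.2]
grip_width: 0.0499
gripper_force: 0.0
```

```bash
python3 - <<'E'
from plant import capture,monitor
import cv2,numpy as np
s=sum(capture("scene").astype(float) for i in range(4))/4
t=sum(capture("top").astype(float) for i in range(4))/4
f=lambda a:cv2.resize(np.clip(a[:,:,::-1]*1.4,0,255).astype(np.uint8),(800,300),interpolation=cv2.INTER_CUBIC)
cv2.imwrite("pics/end.png",np.vstack([f(t[195:255,100:260]),f(s[215:290,420:620])]))
E
```

```text
(no output)
```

View pics/end.png

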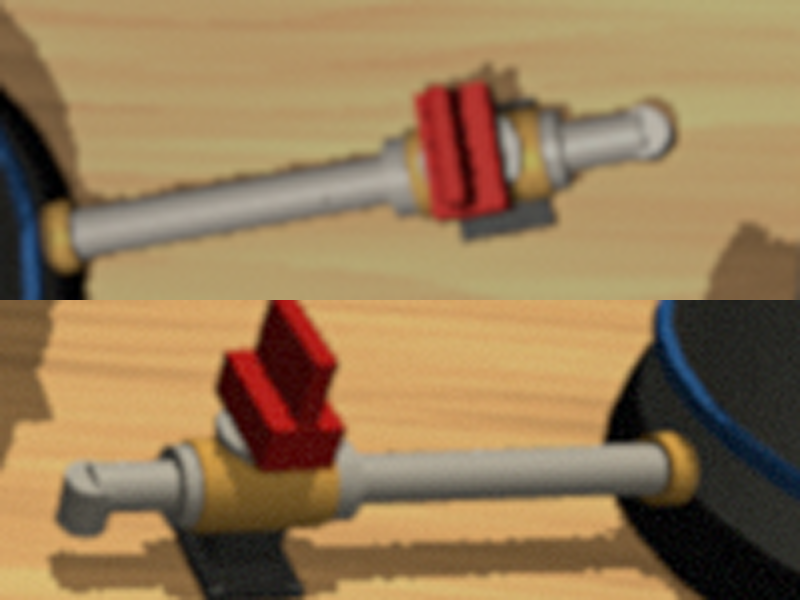

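The fin lies square across the pipe: the hub's long edge is about 8° and the pipe about 10–11° in the top crop. The hub sits centred on the collar at crop (463,151), and the gripper is clear. Handing in.

```bash
python3 -c "
from plant import bot;print(bot.sign_off())"
```

```text
the job is handed in; nothing more can be done
None
```

I seated the red T-handle fully home on the stem and turned it to closed. Its fin is square across the drain pipe to within about 3°, the gripper has let go and is clear, and the job is handed in; the verdict was not shown.

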